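Find and mark the balance point of a connecting rod

TASK

Slide the connecting rod lengthwise on the knife edge of the stand, without lifting it off the edge, until it balances: left alone, it rests level on the edge and touches neither rubber stop. Then, with the rod still balanced, press the marking pin above it lightly down (about 5 newtons on the rod, not to the bottom) to mark that point, and let it spring back; leave the rod balanced on the edge, never press it hard onto the edge, and leave the other things on the bench alone.

Things in the scene. Friction and masses are not known exactly. Their poses are not given: they have to be found in the camera images.
- stand: Balancing stand, grey, bolted down: base plate 130 x 220 x 15 mm, origin on the table under the middle of the knife edge, z up. The rod lies along the stand's y axis, across the knife edge. A post (22 x 26 mm, at x = -52 mm) carries a bridge over the edge: 22 mm wide in y, x = -63 to +32 mm, 128 to 140 mm above the table.
- stop (a point): Top centre of the black rubber stop bar (90 mm long in x, 10 mm wide) at the stand's y = -85 mm, its top 70 mm above the table; its shorter twin (36 mm) is at y = +85 mm. Being 5 mm lower than the edge, they let an unbalanced rod lean about 0.056 rad onto one of them.
- knife: The knife edge itself, dark steel, part of the stand: a blunt edge with a flat 7 mm wide (along the stand's y), 44 mm long (along the stand's x). Origin at the middle of the edge's top face, axes as the stand's.
- edge (a point): Middle of the knife edge's top face, 75 mm above the table, axes as the stand's.
- rod: Steel connecting rod, 0.6 to 0.9 kg, small end towards the stand's +y. Origin on its flat underside below the big end's centre; x along the rod to the small end, z up. Big end: ring 76 mm across, 26 mm high, cap bolts beside it. Shank 26 mm wide, 22 mm high, x = 34 to 176 mm. Small end: ring 46 mm across, 26 mm high, centred at x = 190 mm.
- shank (a point): Point on the rod's underside at x = 60 mm. The big end's weight differs from rod to rod: the balance point lies between x = 48 and 70 mm. At first the big end is down on a stop; the rod must go towards its small end by 10 to 60 mm. Friction on the edge: a few N. It rocks to rest level, in a second or two, if its balance point is within about 2.5 mm of the middle of the edge.
- small_end (a point): Centre of the small end ring, at mid height (13 mm above the rod's underside): a good place to grip across the rod.
- punch (a joint): Travel of the marking pin's cap, m: 0 up (rest), grows as it is pressed down, at most 0.024. The pin's tip touches the 22 mm high shank of a balanced rod after 10 mm; from there the tip loads the rod with 1 N per further mm. The return spring adds 1 N at rest rising to 4 N at the bottom.
- punch_top (a point): Top centre of the marking pin's round steel cap (28 mm diameter, 12 mm high), right above the knife edge, 179 mm above the table when up. Press straight down here.
- tip: Pointed tip of the marking pin, 8 mm thick, below the bridge over the knife edge; origin at its point, 107 mm above the table when up (10 mm above a level rod's shank).
- piston: Bystander: aluminium piston, 80 mm diameter, 58 mm high, upright.
- oil_bottle: Bystander: blue oil bottle, 68 mm diameter, 190 mm high, upright.
- wrench: Bystander: steel wrench, 150 mm long, lying flat.
- bearing: Bystander: steel bearing ring, 62 mm diameter, 16 mm high, lying flat.

How it is judged:
By the outcome, as a careful person would: the job done as asked, in the order asked, and still so for the second after the job is handed in, with the robot touching nothing.
It also fails if it takes over 72 s, if anything falls off the work surface, if the arm or the gripper's body presses on something with over 40 N, if the wrist force passes 120 N, or if a joint passes its speed limit or range.

ROBOT

A 6-joint arm with a two-finger parallel gripper is mounted at the origin on the work surface. World frame = base frame: x ahead of the robot, y to its left, z up, the work surface at z = 0. Lengths are in m, angles in rad, forces in N, time in s.
With the tool pointing down it reaches from about 0.325 to 0.775 m from the base axis. Payload 5.5 kg.
Tool frame: the origin (TCP) lies midway between the tips of the shut fingers; the grasp point (between the pads) lies 19 mm behind it; z points along the fingers, y is the line along which they close (so a half turn about z gives the same grasp; the last joint's range is limited). The gripper opens to 85 mm and grips with 20 to 120 N. Pads are 22 mm wide; open, the fingers measure 114 mm over their backs; the gripper's body (76 mm by 85 mm) begins 54 mm behind the grasp point. The pads swing forward as they close: fully open they stand 13 mm farther back than shut.
Start: joints at [1.14, 0.091, 1.231, -0, 1.82, -0.057], TCP at [0.219, 0.559, 0.231] pointing down, gripper open.
Joint ranges: [-2.87, 2.87], [-0.86, 2.18], [0.17, 2.46], [-1.51, 4.65], [0.06, 2.69], [-2.65, 2.65]. Speed limits (rad/s): [2.57, 2.57, 3.01, 3.14, 3.14, 3.14].

INTERFACE

Orientations are given as a unit quaternion [x, y, z, w].
In Python, from rig import * gives the robot as it stands.
- The arm moves only by the tool servo_tool, never from a script. Its argument "deltas" is a list of rows, each a list of 5 numbers: the shift along the world's x, y, z in mm, then the turn about the world's z in rad, then the finger opening in mm, from 0 to 85.4. In form: [[tx, ty, tz, roll, claw], ...]. A call has 1 to 5 rows; each row shifts and turns the commanded pose from where the row before left it; what a row does not reach is not made up. A row lasts 1/10 s, in which the tool goes at most 50 mm and 8.59 degrees, less where a joint would pass 70% of its speed; a pose out of reach is approached as far as the arm can. A call is refused whole if a number of a shift passes 50 or a number of a turn 0.15, either way. A call with a gripper value outside its range is refused whole. The fingers move at their own pace and stop on an object; "squeeze" is the grip in N (left out, the last holds). Time passes only in rows, so rows that do not move let the fingers close. It gives the time, the measured TCP pose, the force and the opening at its end, in the units of the state.
- get_state(): the state, without advancing time (a new reading comes with each control period).
- capture(name): name is "scene" or "top" or "wrist"; returns (picture, depth): 480x640x3 uint8, red, green, blue; 480x640 float32, m along the optical axis (not along the pixel's ray), 0 where there is no reading.
- camera_params(name): a dict with "vfov" (degrees; the focal length in pixels is half the picture's height over the tangent of half this angle, whatever the lens; pixels are square), "cx", "cy" (the principal point, pixels), "pose" (4x4, takes a point from camera to world coordinates); the wrist camera has in their place "tool_from_camera" (4x4, takes a point from camera to tool coordinates, whose origin is the TCP and whose axes are the flange's). Camera axes: x right, y up, looking along -z (the intrinsics and any distortion apply to the point x, -y, -z); pixel columns grow to the right and rows downward; lengths in m; the calibration is good to about 2 mm. A picture is of the moment at which its call begins: read the wrist's pose just before it. camera_params takes no time and is no camera call.
- job_done(): hands the job in, once; it reports no verdict.
The state is a dict: "time_s": time; "q": joint angles; "qvel": joint speeds; "effort": joint torques, N m; "tool_pos": TCP position; "ee_rot": TCP orientation; "wrist_force": force on the tool from outside, world axes, zero at the start; "moment": the same for the moment, N m; "grip_width": finger opening in m.
Only numpy, scipy, OpenCV 4.12 (cv2) and the standard library are available. Lean on these libraries where they do the work, as an engineer would, in place of code of your own. Each camera call takes 0.05 s, during which the arm holds its last target. There are 200 camera calls.

## Working session

There is one attempt and no reset: what is moved stays moved. The work goes in short steps, Python scripts to look and compute and a tool call to move; the robot and the scene stay as the last step left them, time stands still between calls to the robot, and variables do not carry over. Pictures are saved under pics/ and viewed, on a budget of 10 in all, crops included, one or two more only if the job needs it, and the job is handed in when it is done.

Besides the shell and the picture viewer there is one more tool, called after "Emit:" as name(argument=value, ...) on one line, values as JSON. servo_tool: Moves the arm, as the interface text tells. Its arguments: {"type":"object","properties":{"deltas":{"type":"array","items":{"type":"array","items":{"type":"number"}}},"squeeze":{"type":"number"}},"required":["deltas"]}

```bash
mkdir -p pics; cat > h.py <<'E'
from rig import *
import numpy as np, cv2
def grab(n,f=None):
    s=get_state(); im,d=capture(n); p=camera_params(n)
    if f: cv2.imwrite('pics/'+f,im[:,:,::-1])
    return im,d,p,s
def world(d,p,s=None):
    F=240/np.tan(np.radians(p['vfov'])/2)
    v,u=np.mgrid[0:480,0:640]
    c=np.stack([(u-p['cx'])/F*d,-(v-p['cy'])/F*d,-d,np.ones_like(d)],-1)
    if 'pose' in p: T=np.array(p['pose'])
    else:
        from scipy.spatial.transform import Rotation as R
        W=np.eye(4);W[:3,:3]=R.from_quat(s['ee_rot']).as_matrix();W[:3,3]=s['tool_pos']
        T=W@np.array(p['tool_from_camera'])
    return (c@T.T)[...,:3]
E
python3 - <<'E'
from h import *
for n in('scene','top'):
    im,d,p,s=grab(n,n+'0.png'); w=world(d,p,s); np.save(n+'.npy',w); print(n,{k:(np.round(v,3).tolist() if k=='pose' else v) for k,v in p.items()})
print(s)
E
```

```text
scene {'vfov': 48.65352787756927, 'cx': 322.3774534544217, 'cy': 226.44777905639666, 'pose': [[0.826, -0.364, 0.431, 1.066], [0.564, 0.559, -0.609, -0.814], [-0.019, 0.745, 0.666, 0.991], [0.0, 0.0, 0.0, 1.0]]}
top {'vfov': 47.2821500879925, 'cx': 318.6501862523047, 'cy': 232.0062645739107, 'pose': [[-0.021, 0.98, -0.196, 0.22], [-1.0, -0.022, -0.004, -0.042], [-0.008, 0.196, 0.981, 1.45], [0.0, 0.0, 0.0, 1.0]]}
{'time_s': 0.05, 'q': array([ 1.14029893e+00,  9.18591510e-02,  1.23188223e+00, -7.84776864e-06,
        1.81980542e+00, -5.66827975e-02]), 'qvel': array([ 9.42758811e-05,  1.53872924e-03, -2.50698408e-03, -5.39089243e-04,
       -1.43014922e-03,  3.01755548e-04]), 'effort': array([ 2.61995396e-03, -4.60563719e+01, -4.19546235e+01, -5.02069895e-05,
        1.12844689e-02,  6.53573989e-05]), 'tool_pos': array([0.21897741, 0.55830859, 0.23015276]), 'ee_rot': array([ 1.85821810e-01,  9.82582974e-01, -9.49145437e-04, -2.31967007e-04]), 'wrist_force': array([ 0.4183521 ,  0.22478492, -0.12693768]), 'moment': array([-0.00762716,  0.01608911, -0.04024561]), 'grip_width': 0.08560188576765598}
```

View pics/top0.png

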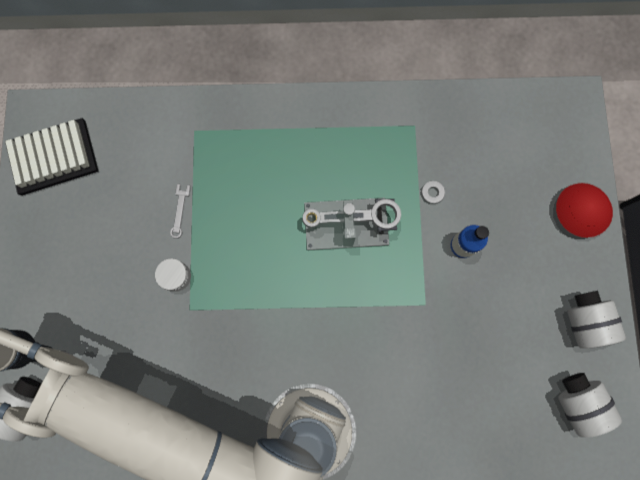

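View pics/scene0.png

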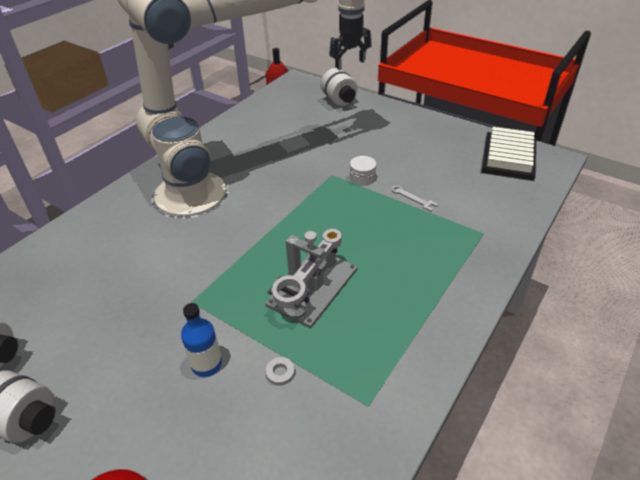

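The top view shows the stand at about (348,225), with the rod's big end at (385,214), its small end at (313,217) and the pin cap at (349,208). The stand's +y runs roughly along world +y, which is left in the picture.

```bash
python3 - <<'E'
from h import *
w=np.load('top.npy')[180:260,290:415].reshape(-1,3)
z=w[:,2]; print(np.histogram(z,bins=np.arange(-.02,.2,.01)))
b=w[(z>.009)&(z<.021)]; r=cv2.minAreaRect((b[:,:2]*1000).astype(np.float32)); print('base',r,b.mean(0))
c=w[z>.168]; print('cap',len(c),c.mean(0),c.min(0),c.max(0))
m=(z>.075)&(z<.125)
rod=w[m]
print('rod y',rod[:,1].min(),rod[:,1].max())
for lo in np.arange(rod[:,1].min(),rod[:,1].max(),.012):
    k=rod[(rod[:,1]>=lo)&(rod[:,1]<lo+.012)]
    if len(k): print(round(lo,3),len(k),k.min(0).round(3),k.max(0).round(3),np.median(k,0).round(4))
E
```

```text
(array([   3, 2809, 3235, 2005,   63,   16,   12,   25,   92,   96,  212,
        699,  282,   25,    9,  179,   86,    0,    7,   90,   17]), array([-0.02, -0.01,  0.  ,  0.01,  0.02,  0.03,  0.04,  0.05,  0.06,
        0.07,  0.08,  0.09,  0.1 ,  0.11,  0.12,  0.13,  0.14,  0.15,
        0.16,  0.17,  0.18,  0.19]))
base ((546.3040161132812, -126.54795837402344), (306.4712219238281, 198.1484832763672), 89.86565399169922) [ 0.51921371 -0.10520864  0.01416802]
cap 149 [ 0.44954686 -0.09233617  0.50154052] [ 0.21964396 -0.12267421  0.16809432] [ 0.54156659 -0.04212921  1.4497473 ]
rod y -0.24481319316919078 0.004903540856359599
-0.245 90 [ 0.495 -0.245  0.076] [ 0.563 -0.233  0.102] [ 0.5329 -0.2363  0.0921]
-0.233 91 [ 0.493 -0.233  0.077] [ 0.576 -0.221  0.1  ] [ 0.5496 -0.2275  0.09  ]
-0.221 69 [ 0.494 -0.22   0.075] [ 0.576 -0.209  0.1  ] [ 0.5586 -0.2153  0.0917]
-0.209 67 [ 0.492 -0.209  0.077] [ 0.577 -0.197  0.101] [ 0.5302 -0.2021  0.0933]
-0.197 85 [ 0.489 -0.197  0.076] [ 0.577 -0.185  0.103] [ 0.5095 -0.1895  0.0927]
-0.185 99 [ 0.505 -0.185  0.075] [ 0.575 -0.173  0.104]
[... 553 characters left out ...]
 0.541 -0.089  0.122] [ 0.5245 -0.0945  0.0972]
-0.089 50 [ 0.515 -0.089  0.078] [ 0.542 -0.077  0.105] [ 0.5266 -0.0828  0.0968]
-0.077 59 [ 0.514 -0.077  0.08 ] [ 0.542 -0.066  0.104] [ 0.5262 -0.0713  0.0973]
-0.065 56 [ 0.514 -0.064  0.084] [ 0.542 -0.053  0.107] [ 0.5259 -0.0587  0.0995]
-0.053 55 [ 0.514 -0.051  0.081] [ 0.539 -0.041  0.107] [ 0.5263 -0.046   0.099 ]
-0.041 58 [ 0.507 -0.041  0.078] [ 0.544 -0.029  0.111] [ 0.523  -0.0337  0.1038]
-0.029 67 [ 0.503 -0.029  0.078] [ 0.549 -0.018  0.111] [ 0.5321 -0.0233  0.1035]
-0.017 69 [ 0.502 -0.016  0.078] [ 0.549 -0.005  0.111] [ 0.5262 -0.0105  0.104 ]
-0.005 42 [ 0.509 -0.004  0.079] [0.542 0.005 0.112] [ 0.5242 -0.0008  0.1052]
```

Emit:
servo_tool(deltas=[[20.5, -38.4, -2, -0.078, 85], [20.5, -38.4, -2, -0.078, 85], [20.5, -38.4, -2, -0.078, 85], [20.5, -38.4, -2, -0.078, 85], [20.5, -38.4, -2, -0.078, 85]], squeeze=20)

```text
time_s: 0.6
tool_pos: [0.3219, 0.3649, 0.2207]
ee_rot: [0.374, 0.927, -0.0, -0.0]
wrist_force: [1.5, 0.6, 0.5]
grip_width: 0.0851
```

Emit:
servo_tool(deltas=[[20.5, -38.4, -2, -0.078, 85], [20.5, -38.4, -2, -0.078, 85], [20.5, -38.4, -2, -0.078, 85], [20.5, -38.4, -2, -0.078, 85], [20.5, -38.4, -2, -0.078, 85]])

```text
time_s: 1.1
tool_pos: [0.4244, 0.1729, 0.2109]
ee_rot: [0.547, 0.837, -0.0, -0.0]
wrist_force: [0.8, 1.1, -0.2]
grip_width: 0.0847
```

Emit:
servo_tool(deltas=[[20.5, -35, -2, -0.078, 85], [20.5, -35, -2, -0.078, 85], [20.5, -35, -2, -0.078, 85], [20.5, -35, -2, -0.078, 85], [20.5, -35, -2, -0.078, 85]])

```text
time_s: 1.6
tool_pos: [0.527, -0.0021, 0.2007]
ee_rot: [0.699, 0.715, -0.0, -0.0]
wrist_force: [1.1, 1.2, 0.4]
grip_width: 0.0852
```

```bash
python3 - <<'E'
from h import *
im,d,p,s=grab('wrist','w1.png'); w=world(d,p,s); np.save('w1.npy',w)
print(p['tool_from_camera'])
im,d,p,s=grab('top')
w=world(d,p,s)[180:260,290:415].reshape(-1,3)
c=w[(w[:,2]>.168)&(w[:,2]<.19)]; print('cap',len(c),c.mean(0),c.min(0),c.max(0))
w=np.load('w1.npy').reshape(-1,3); w=w[np.isfinite(w).all(1)]
c=w[(w[:,2]>.17)&(w[:,2]<.185)&(abs(w[:,0]-.53)<.06)&(w[:,1]<-.07)]; print('capw',len(c),c.mean(0) if len(c) else 0,c.min(0) if len(c) else 0,c.max(0) if len(c) else 0)
E
```

```text
[[-1.41024592e-03  9.55280656e-01  2.95697277e-01  7.61845493e-02]
 [ 9.99998978e-01  1.27760326e-03  6.41787422e-04  4.08594749e-04]
 [ 2.35303304e-04  2.95697880e-01 -9.55281481e-01 -1.43746546e-01]
 [ 0.00000000e+00  0.00000000e+00  0.00000000e+00  1.00000000e+00]]
cap 110 [ 0.52820939 -0.10957985  0.17733638] [ 0.51421056 -0.12269893  0.1688772 ] [ 0.54260085 -0.09632944  0.18358429]
capw 0 0 0 0
```

View pics/w1.png

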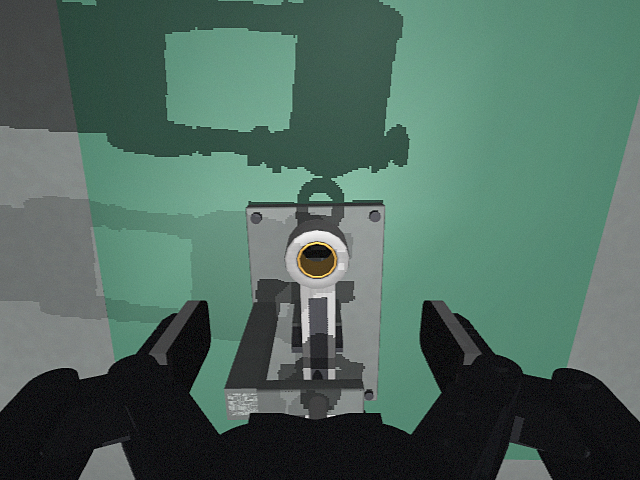

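The wrist view shows the small end ring at (317,257), the stop twin at about (325,290), and the bridge and pin at (317,400). I'll get positions from the wrist depth.

```bash
cat >> h.py <<'E'
def rodfit(w):
    """shank top fit and small end from wrist cloud"""
    w=w.reshape(-1,3)
    r=w[(w[:,2]>.083)&(w[:,2]<.125)&(abs(w[:,0]-.528)<.03)&(w[:,1]>-.095)&(w[:,1]<.09)]
    ymax=np.percentile(r[:,1],99.7); se=r[r[:,1]>ymax-.044]; hi=se[se[:,2]>np.percentile(se[:,2],50)-.004]
    (cx,cy),rad=cv2.minEnclosingCircle((hi[:,:2]*1000).astype(np.float32))
    sh=r[(r[:,1]<ymax-.055)&(r[:,1]>-.09)]
    sh=sh[sh[:,2]>np.median(sh[:,2])-.004]
    f=np.polyfit(sh[:,1],sh[:,2],1); g=np.polyfit(sh[:,1],sh[:,0],1)
    print('ymax %.4f small end %.1f %.1f r %.1f topz %.4f | shank n %d tilt %.4f z@edge %.4f yaw %.4f'%(ymax,cx,cy,rad,np.median(hi[:,2]),len(sh),f[0],np.polyval(f,-.1096),g[0]))
E
python3 - <<'E'
from h import *
w=np.load('w1.npy'); rodfit(w)
w=w.reshape(-1,3)
b=w[(w[:,2]>.010)&(w[:,2]<.019)&(abs(w[:,0]-.528)<.09)&(w[:,1]>-.15)&(w[:,1]<.03)]
print('base',b.min(0),b.max(0)); 
for y in np.arange(-.1,.01,.02):
    k=b[abs(b[:,1]-y)<.004]; print(round(y,2),np.percentile(k[:,0],[1,99]))
E
```

```text
ymax 0.0072 small end 528.8 -16.7 r 23.6 topz 0.1073 | shank n 1609 tilt 0.0589 z@edge 0.0984 yaw -0.0408
base [ 0.46205738 -0.1499816   0.01000591] [0.59704874 0.0046091  0.01899892]
-0.1 [0.46678516 0.59476603]
-0.08 [0.46656517 0.59360526]
-0.06 [0.46543355 0.59284625]
-0.04 [0.46407926 0.59235408]
-0.02 [0.46368487 0.59139043]
0.0 [0.46444183 0.5902311 ]
```

Emit:
servo_tool(deltas=[[0, -5, -25, 0.007, 85], [0, -5, -25, 0, 85], [0, -4, -25, 0, 85], [0, 0, -15, 0, 85], [0, 0, 0, 0, 85]])

```text
time_s: 2.2
tool_pos: [0.5249, -0.0138, 0.1084]
ee_rot: [0.695, 0.719, -0.002, -0.002]
wrist_force: [-0.6, 0.9, 0.5]
grip_width: 0.0849
```

Emit:
servo_tool(deltas=[[2, -3, -15, 0.008, 85], [0, 0, -12, 0, 85], [0, 0, -6, 0, 70], [0, 0, 0, 0, 56], [0, 0, 0, 0, 52]])

```text
time_s: 2.7
tool_pos: [0.5287, -0.0174, 0.0785]
ee_rot: [0.692, 0.722, 0.0, 0.0]
wrist_force: [-0.2, -0.3, 0.8]
grip_width: 0.0516
```

Emit:
servo_tool(deltas=[[0, 0, -2, 0, 48], [0, 0, 0, 0, 44], [0, 0, 0, 0, 42], [0, 0, 0, 0, 40]], squeeze=20)

```text
time_s: 3.1
tool_pos: [0.529, -0.0174, 0.0771]
ee_rot: [0.692, 0.722, 0.0, 0.001]
wrist_force: [-0.0, 0.3, 3.4]
grip_width: 0.046
```

Emit:
servo_tool(deltas=[[-0.1, 2, 0.1, 0, 40], [-0.2, 4, 0.25, 0, 40], [-0.2, 5, 0.3, 0, 40], [-0.2, 5, 0.3, 0, 40], [-0.2, 5, 0.3, 0, 40]])

```text
time_s: 3.6
tool_pos: [0.5278, 0.002, 0.0775]
ee_rot: [0.693, 0.721, -0.001, 0.001]
wrist_force: [0.1, -5.7, 1.2]
grip_width: 0.046
```

Emit:
servo_tool(deltas=[[-0.2, 5, 0.3, 0, 40], [-0.2, 5, 0.3, 0, 40], [-0.2, 5, 0.3, 0, 40], [-0.1, 2, 0.1, 0, 40], [0, 0, 0, 0, 40]])

```text
time_s: 4.1
tool_pos: [0.5268, 0.0199, 0.0782]
ee_rot: [0.692, 0.722, -0.001, 0.0]
wrist_force: [-0.4, -4.5, 0.1]
grip_width: 0.0459
```

Emit:
servo_tool(deltas=[[0, 0, 0, 0, 48], [0, 0, 0, 0, 52], [0, 0, 0, 0, 60], [0, 0, 0, 0, 65], [0, 0, 0, 0, 65]])

```text
time_s: 4.6
tool_pos: [0.527, 0.0207, 0.0785]
ee_rot: [0.692, 0.722, 0.0, -0.0]
wrist_force: [-0.0, 0.4, -0.1]
grip_width: 0.0652
```

Emit:
servo_tool(deltas=[[0, 0, 0, 0, 65], [0, 0, 0, 0, 65], [0, 0, 0, 0, 65], [0, 0, 0, 0, 65], [0, 0, 0, 0, 65]])

```text
time_s: 5.1
tool_pos: [0.527, 0.0206, 0.0785]
ee_rot: [0.692, 0.722, -0.0, -0.0]
wrist_force: [0.5, -0.7, 0.1]
grip_width: 0.0649
```

```bash
python3 - <<'E'
from h import *
im,d,p,s=grab('wrist','w2.png'); w=world(d,p,s); np.save('w2.npy',w)
rodfit(w)
E
```

```text
ymax 0.0446 small end 526.9 21.2 r 23.1 topz 0.1092 | shank n 708 tilt 0.0386 z@edge 0.1000 yaw 0.2382
```

View pics/w2.png

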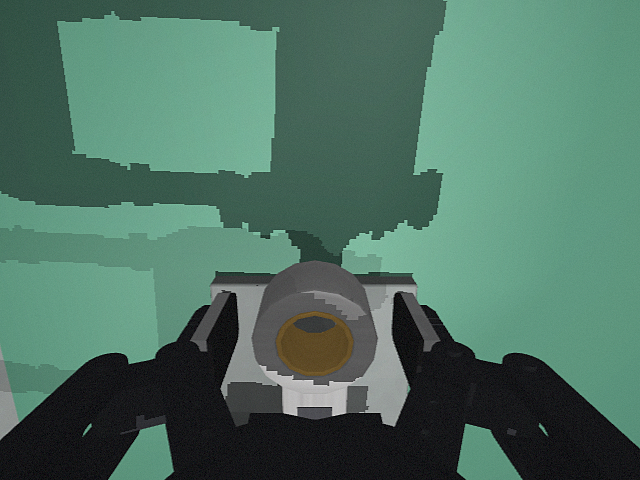

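The small end ring is at (315,335). Its top is 109 mm up, where level would be about 101 mm, so the big end is still down. The edge is at about rod x = 59, so I'll regrip and slide 6 mm further.

Emit:
servo_tool(deltas=[[0, 0, 0, 0, 52], [0, 0, 0, 0, 48], [0, 0, 0, 0, 42], [0, 0, 0, 0, 40], [0, 0, 0, 0, 40]])

```text
time_s: 5.65
tool_pos: [0.527, 0.0206, 0.0786]
ee_rot: [0.692, 0.722, 0.0, -0.0]
wrist_force: [-0.9, -1.2, 0.3]
grip_width: 0.0461
```

Emit:
servo_tool(deltas=[[-0.1, 2, 0.1, 0, 40], [-0.1, 2, 0.1, 0, 40], [-0.1, 2, 0.1, 0, 40], [0, 0, 0, 0, 40], [0, 0, 0, 0, 40]])

```text
time_s: 6.15
tool_pos: [0.5267, 0.0258, 0.0787]
ee_rot: [0.692, 0.722, -0.001, 0.0]
wrist_force: [0.6, -4.5, -1.1]
grip_width: 0.0462
```

Emit:
servo_tool(deltas=[[0, 0, 0, 0, 48], [0, 0, 0, 0, 52], [0, 0, 0, 0, 60], [0, 0, 0, 0, 65], [0, 0, 0, 0, 65]])

```text
time_s: 6.65
tool_pos: [0.5267, 0.0268, 0.0789]
ee_rot: [0.692, 0.722, 0.0, -0.0]
wrist_force: [-0.0, 0.7, 0.5]
grip_width: 0.0647
```

Emit:
servo_tool(deltas=[[0, 0, 0, 0, 65], [0, 0, 0, 0, 65], [0, 0, 0, 0, 65], [0, 0, 0, 0, 65], [0, 0, 0, 0, 65]])

```text
time_s: 7.15
tool_pos: [0.5267, 0.0266, 0.0788]
ee_rot: [0.692, 0.722, -0.0, 0.0]
wrist_force: [-0.5, 0.3, -0.2]
grip_width: 0.0649
```

```bash
python3 - <<'E'
from h import *
im,d,p,s=grab('wrist','w3.png'); w=world(d,p,s); np.save('w3.npy',w)
rodfit(w)
E
```

```text
ymax 0.0498 small end 526.6 26.5 r 23.3 topz 0.1095 | shank n 596 tilt 0.0494 z@edge 0.0990 yaw 0.2354
```

Emit:
servo_tool(deltas=[[0, 0, 0, 0, 52], [0, 0, 0, 0, 48], [0, 0, 0, 0, 42], [0, 0, 0, 0, 40], [0, 0, 0, 0, 40]])

```text
time_s: 7.7
tool_pos: [0.5267, 0.0266, 0.0789]
ee_rot: [0.692, 0.722, 0.0, 0.0]
wrist_force: [0.5, 0.1, -0.4]
grip_width: 0.0457
```

Emit:
servo_tool(deltas=[[-0.1, 2, 0.1, 0, 40], [-0.1, 2.2, 0.1, 0, 40], [0, 0, 0, 0, 40], [0, 0, 0, 0, 40], [0, 0, 0, 0, 40]])

```text
time_s: 8.2
tool_pos: [0.5265, 0.0302, 0.0789]
ee_rot: [0.692, 0.722, -0.0, 0.0]
wrist_force: [0.3, -5.5, -0.7]
grip_width: 0.0463
```

Emit:
servo_tool(deltas=[[0, 0, 0, 0, 48], [0, 0, 0, 0, 52], [0, 0, 0, 0, 60], [0, 0, 0, 0, 65], [0, 0, 0, 0, 65]])

```text
time_s: 8.7
tool_pos: [0.5265, 0.031, 0.0791]
ee_rot: [0.692, 0.722, 0.0, -0.0]
wrist_force: [0.2, -0.2, -0.1]
grip_width: 0.0651
```

Emit:
servo_tool(deltas=[[0, 0, 0, 0, 65], [0, 0, 0, 0, 65], [0, 0, 0, 0, 65], [0, 0, 0, 0, 65], [0, 0, 0, 0, 65]])

```text
time_s: 9.2
tool_pos: [0.5265, 0.0308, 0.079]
ee_rot: [0.692, 0.722, 0.0, -0.0]
wrist_force: [-0.7, 0.1, 0.2]
grip_width: 0.065
```

Emit:
servo_tool(deltas=[[0, 0, 0, 0, 65], [0, 0, 0, 0, 65], [0, 0, 0, 0, 65], [0, 0, 0, 0, 65], [0, 0, 0, 0, 65]])

```text
time_s: 9.7
tool_pos: [0.5265, 0.0308, 0.079]
ee_rot: [0.692, 0.722, -0.0, -0.0]
wrist_force: [0.3, -0.5, -0.1]
grip_width: 0.0649
```

```bash
python3 - <<'E'
from h import *
im,d,p,s=grab('wrist','w4.png'); w=world(d,p,s); np.save('w4.npy',w)
rodfit(w)
E
```

```text
ymax 0.0537 small end 526.5 31.1 r 23.3 topz 0.1043 | shank n 1017 tilt 0.0137 z@edge 0.0987 yaw 0.0431
```

Emit:
servo_tool(deltas=[[0, 0, 0, 0, 65], [0, 0, 0, 0, 65], [0, 0, 0, 0, 65], [0, 0, 0, 0, 65], [0, 0, 0, 0, 65]])

```text
time_s: 10.25
tool_pos: [0.5265, 0.0308, 0.079]
ee_rot: [0.692, 0.722, -0.0, -0.0]
wrist_force: [0.2, -0.1, 0.1]
grip_width: 0.0653
```

```bash
python3 - <<'E'
from h import *
for i in range(6):
    im,d,p,s=grab('wrist','w5.png'); w=world(d,p,s); rodfit(w)
E
```

```text
ymax 0.0537 small end 526.9 30.8 r 23.2 topz 0.1046 | shank n 981 tilt 0.0212 z@edge 0.0982 yaw 0.0812
ymax 0.0539 small end 526.4 31.2 r 23.2 topz 0.1028 | shank n 1136 tilt 0.0156 z@edge 0.0974 yaw 0.0662
ymax 0.0541 small end 526.2 31.4 r 23.2 topz 0.1010 | shank n 1306 tilt -0.0024 z@edge 0.0980 yaw 0.0662
ymax 0.0542 small end 526.6 31.5 r 23.2 topz 0.0999 | shank n 1390 tilt -0.0076 z@edge 0.0977 yaw 0.0417
ymax 0.0542 small end 526.6 31.6 r 23.0 topz 0.1001 | shank n 1376 tilt -0.0030 z@edge 0.0974 yaw 0.0209
ymax 0.0540 small end 526.7 31.5 r 23.1 topz 0.1014 | shank n 1251 tilt 0.0010 z@edge 0.0979 yaw 0.0694
```

Emit:
servo_tool(deltas=[[0, 0, 0, 0, 65], [0, 0, 0, 0, 65], [0, 0, 0, 0, 65], [0, 0, 0, 0, 65], [0, 0, 0, 0, 65]])

```text
time_s: 11.05
tool_pos: [0.5265, 0.0308, 0.079]
ee_rot: [0.692, 0.722, -0.0, -0.0]
wrist_force: [0.8, 0.2, -0.1]
grip_width: 0.0648
```

```bash
python3 - <<'E'
from h import *
for i in range(3):
    im,d,p,s=grab('wrist','w5.png'); w=world(d,p,s); np.save('w5.npy',w); rodfit(w)
E
```

```text
ymax 0.0540 small end 526.7 31.2 r 23.1 topz 0.1021 | shank n 1209 tilt 0.0019 z@edge 0.0983 yaw 0.0526
ymax 0.0538 small end 526.8 31.2 r 23.2 topz 0.1037 | shank n 1080 tilt 0.0144 z@edge 0.0982 yaw 0.0310
ymax 0.0537 small end 526.3 30.9 r 23.2 topz 0.1047 | shank n 970 tilt 0.0244 z@edge 0.0979 yaw 0.0630
```

Emit:
servo_tool(deltas=[[0, 0, 0, 0, 65], [0, 0, 0, 0, 65], [0, 0, 0, 0, 65], [0, 0, 0, 0, 65], [0, 0, 0, 0, 65]])

```text
time_s: 11.7
tool_pos: [0.5265, 0.0308, 0.079]
ee_rot: [0.692, 0.722, -0.0, -0.0]
wrist_force: [-0.1, 0.6, -0.0]
grip_width: 0.065
```

Emit:
servo_tool(deltas=[[0, 0, 0, 0, 65], [0, 0, 0, 0, 65], [0, 0, 0, 0, 65], [0, 0, 0, 0, 65], [0, 0, 0, 0, 65]])

```text
time_s: 12.2
tool_pos: [0.5265, 0.0308, 0.079]
ee_rot: [0.692, 0.722, 0.0, 0.0]
wrist_force: [0.0, -0.5, 0.1]
grip_width: 0.065
```

```bash
python3 - <<'E'
from h import *
for i in range(9):
    im,d,p,s=grab('wrist','w5.png'); w=world(d,p,s); rodfit(w)
E
```

```text
ymax 0.0538 small end 526.4 31.0 r 23.2 topz 0.1044 | shank n 1003 tilt 0.0252 z@edge 0.0976 yaw 0.0947
ymax 0.0538 small end 526.8 31.0 r 23.1 topz 0.1041 | shank n 1029 tilt 0.0286 z@edge 0.0970 yaw 0.0525
ymax 0.0539 small end 526.7 31.0 r 23.2 topz 0.1033 | shank n 1106 tilt 0.0122 z@edge 0.0981 yaw 0.0717
ymax 0.0540 small end 527.5 30.6 r 24.0 topz 0.1022 | shank n 1203 tilt 0.0013 z@edge 0.0985 yaw 0.1032
ymax 0.0540 small end 526.8 31.3 r 23.2 topz 0.1013 | shank n 1257 tilt 0.0042 z@edge 0.0975 yaw 0.0818
ymax 0.0540 small end 526.7 31.5 r 23.1 topz 0.1011 | shank n 1293 tilt -0.0041 z@edge 0.0982 yaw 0.0551
ymax 0.0540 small end 527.3 30.8 r 23.7 topz 0.1016 | shank n 1249 tilt 0.0064 z@edge 0.0975 yaw 0.0579
ymax 0.0539 small end 526.8 31.1 r 23.2 topz 0.1026 | shank n 1146 tilt 0.0104 z@edge 0.0978 yaw 0.0859
ymax 0.0539 small end 526.6 31.3 r 23.1 topz 0.1035 | shank n 1090 tilt 0.0154 z@edge 0.0979 yaw 0.0661
```

Emit:
servo_tool(deltas=[[0, 0, 5, 0, 75], [0, 0, 20, 0, 85], [0, 0, 45, 0, 85], [0, 0, 45, 0, 85], [0, 0, 45, 0, 60]])

```text
time_s: 13.15
tool_pos: [0.5262, 0.0308, 0.2411]
ee_rot: [0.692, 0.722, 0.0, 0.0]
wrist_force: [1.1, -0.3, 0.4]
grip_width: 0.0727
```

Emit:
servo_tool(deltas=[[0, -40, 11, 0, 0], [0, -40, 0, 0, 0], [1, -40, 0, 0, 0], [1, -20, 0, 0, 0], [0, 0, 0, 0, 0]])

```text
time_s: 13.65
tool_pos: [0.5283, -0.1118, 0.2501]
ee_rot: [0.693, 0.72, -0.0, 0.0]
wrist_force: [0.0, 0.8, -0.5]
grip_width: 0.0
```

```bash
cat >> h.py <<'E'
def cap(w,zr=(.165,.19)):
    w=w.reshape(-1,3)
    c=w[(w[:,2]>zr[0])&(w[:,2]<zr[1])&(abs(w[:,0]-.528)<.03)&(abs(w[:,1]+.11)<.03)]
    t=c[c[:,2]>np.percentile(c[:,2],70)-.004]
    (cx,cy),r=cv2.minEnclosingCircle((t[:,:2]*1000).astype(np.float32)); print('cap %.1f %.1f r %.1f z %.4f n %d'%(cx,cy,r,np.median(t[:,2]),len(t)), t[:,:2].min(0).round(4),t[:,:2].max(0).round(4))
E
python3 - <<'E'
from h import *
im,d,p,s=grab('wrist','w6.png'); w=world(d,p,s); np.save('w6.npy',w); print(s['tool_pos']); cap(w)
im,d,p,s=grab('top'); cap(world(d,p,s))
E
```

```text
[ 0.52829854 -0.11178928  0.25011148]
cap 531.3 -107.6 r 13.9 z 0.1801 n 1464 [ 0.5178 -0.1213] [ 0.5449 -0.0938]
cap 529.5 -102.2 r 11.0 z 0.1785 n 27 [ 0.5187 -0.1061] [ 0.5404 -0.0964]
```

View pics/w6.png

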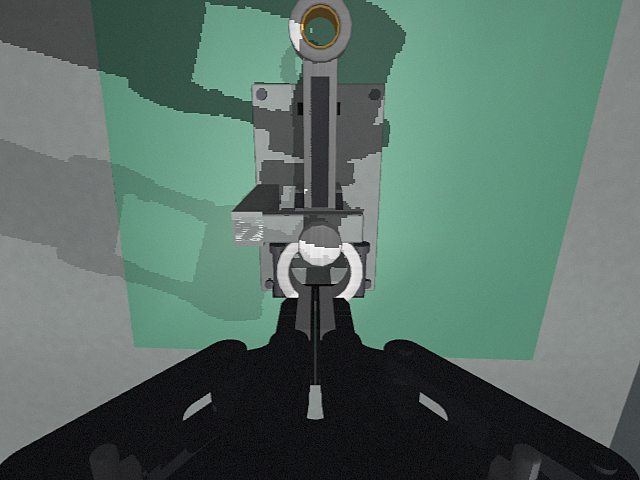

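The wrist view shows the pin cap at (320,243), fully visible just ahead of the shut fingertips at (316,290). The rod looks level and centred under the bridge. Next I'll check that it's steady.

```bash
python3 - <<'E'
from h import *
for i in range(5):
    im,d,p,s=grab('wrist'); w=world(d,p,s); rodfit(w)
r=w.reshape(-1,3)
print(s['time_s'])
for y in np.arange(-.08,.02,.02):
    k=r[(abs(r[:,1]-y)<.004)&(abs(r[:,0]-.527)<.009)&(r[:,2]>.08)]; print(round(y,2),np.percentile(k[:,2],90))
E
```

```text
ymax 0.0500 small end 526.9 27.8 r 25.2 topz 0.1020 | shank n 3646 tilt 0.0012 z@edge 0.0984 yaw -0.0349
ymax 0.0508 small end 526.5 28.5 r 24.5 topz 0.1016 | shank n 3674 tilt -0.0019 z@edge 0.0984 yaw -0.0326
ymax 0.0510 small end 527.2 28.8 r 24.5 topz 0.1016 | shank n 3681 tilt -0.0017 z@edge 0.0984 yaw -0.0341
ymax 0.0510 small end 527.5 28.8 r 24.9 topz 0.1020 | shank n 3682 tilt 0.0022 z@edge 0.0983 yaw -0.0353
ymax 0.0508 small end 527.2 28.5 r 24.7 topz 0.1027 | shank n 3671 tilt 0.0055 z@edge 0.0984 yaw -0.0343
13.95
-0.08 0.0995633357006546
-0.06 0.099589879116875
-0.04 0.09971902674220165
-0.02 0.09991944429425789
0.0 0.09991534756305734
```

Emit:
servo_tool(deltas=[[1, 2, -25, 0, 0], [1, 1, -25, 0, 0], [0, 0, -10, 0, 0], [0, 0, 0, 0, 0], [0, 0, 0, 0, 0]])

```text
time_s: 14.5
tool_pos: [0.5307, -0.106, 0.1911]
ee_rot: [0.692, 0.722, 0.0, 0.0]
wrist_force: [-0.8, -0.5, -0.4]
grip_width: 0.0
```

```bash
python3 - <<'E'
from h import *
for i in range(4):
    im,d,p,s=grab('wrist'); w=world(d,p,s); rodfit(w); 
cap(w);print(s['time_s'],s['tool_pos'])
E
```

```text
ymax 0.0391 small end 527.0 19.3 r 27.7 topz 0.1028 | shank n 4751 tilt 0.0106 z@edge 0.0983 yaw -0.0372
ymax 0.0389 small end 527.3 19.2 r 27.4 topz 0.1026 | shank n 4714 tilt 0.0084 z@edge 0.0983 yaw -0.0385
ymax 0.0391 small end 527.4 19.3 r 27.2 topz 0.1021 | shank n 4732 tilt 0.0062 z@edge 0.0983 yaw -0.0386
ymax 0.0390 small end 527.3 19.0 r 27.4 topz 0.1017 | shank n 4724 tilt 0.0017 z@edge 0.0984 yaw -0.0384
cap 531.2 -106.5 r 13.7 z 0.1800 n 1081 [ 0.5176 -0.1088] [ 0.5449 -0.0934]
14.65 [ 0.53107956 -0.10633087  0.19175   ]
```

Emit:
servo_tool(deltas=[[-0.5, -2, -5, 0, 0], [0, 0, 0, 0, 0], [0, 0, 0, 0, 0], [0, 0, 0, 0, 0], [0, 0, 0, 0, 0]])

```text
time_s: 15.2
tool_pos: [0.53, -0.1082, 0.1851]
ee_rot: [0.692, 0.722, 0.0, 0.0]
wrist_force: [0.2, -0.1, 0.4]
grip_width: -0.0004
```

Emit:
servo_tool(deltas=[[0, 0, 0, 0, 0], [0, 0, 0, 0, 0], [0, 0, 0, 0, 0], [0, 0, 0, 0, 0], [0, 0, 0, 0, 0]])

```text
time_s: 15.7
tool_pos: [0.53, -0.1082, 0.185]
ee_rot: [0.692, 0.722, -0.0, 0.0]
wrist_force: [-0.0, -1.1, -0.5]
grip_width: -0.0
```

Emit:
servo_tool(deltas=[[0, 0, 0, 0, 0], [0, 0, 0, 0, 0], [0, 0, 0, 0, 0], [0, 0, 0, 0, 0], [0, 0, 0, 0, 0]])

```text
time_s: 16.2
tool_pos: [0.53, -0.1082, 0.185]
ee_rot: [0.692, 0.722, -0.0, 0.0]
wrist_force: [0.4, -0.3, 0.5]
grip_width: 0.0001
```

```bash
python3 - <<'E'
from h import *
for i in range(8):
    im,d,p,s=grab('wrist'); w=world(d,p,s); rodfit(w); 
print(s['time_s'],s['tool_pos'],s['wrist_force'])
E
```

```text
ymax 0.0339 small end 527.1 15.4 r 28.3 topz 0.1018 | shank n 4633 tilt 0.0055 z@edge 0.0984 yaw -0.0382
ymax 0.0343 small end 527.1 15.2 r 28.4 topz 0.1020 | shank n 4673 tilt 0.0076 z@edge 0.0983 yaw -0.0389
ymax 0.0343 small end 527.3 15.5 r 28.3 topz 0.1020 | shank n 4665 tilt 0.0072 z@edge 0.0984 yaw -0.0393
ymax 0.0344 small end 527.3 15.4 r 28.5 topz 0.1018 | shank n 4679 tilt 0.0062 z@edge 0.0984 yaw -0.0376
ymax 0.0342 small end 527.1 15.2 r 28.4 topz 0.1016 | shank n 4658 tilt 0.0040 z@edge 0.0984 yaw -0.0392
ymax 0.0341 small end 527.1 15.7 r 28.5 topz 0.1014 | shank n 4641 tilt 0.0026 z@edge 0.0983 yaw -0.0393
ymax 0.0342 small end 527.3 15.6 r 28.6 topz 0.1013 | shank n 4650 tilt 0.0024 z@edge 0.0983 yaw -0.0378
ymax 0.0342 small end 527.0 15.5 r 28.6 topz 0.1014 | shank n 4650 tilt 0.0024 z@edge 0.0984 yaw -0.0392
16.55 [ 0.52999522 -0.10822906  0.18502455] [ 0.59622145 -0.17871152  0.21165309]
```

Emit:
servo_tool(deltas=[[0, 0, 0, 0, 0], [0, 0, 0, 0, 0], [0, 0, 0, 0, 0], [0, 0, 0, 0, 0], [0, 0, 0, 0, 0]])

```text
time_s: 17.1
tool_pos: [0.53, -0.1083, 0.185]
ee_rot: [0.692, 0.722, -0.0, 0.0]
wrist_force: [-0.5, 0.6, 0.0]
grip_width: -0.0001
```

Emit:
servo_tool(deltas=[[0, 0, -3, 0, 0], [0, 0, -3, 0, 0], [0, 0, -3, 0, 0], [0, 0, -3, 0, 0], [0, 0, -2, 0, 0]])

```text
time_s: 17.6
tool_pos: [0.53, -0.1082, 0.1709]
ee_rot: [0.692, 0.722, 0.0, 0.0]
wrist_force: [0.7, -0.5, 3.2]
grip_width: 0.0
```

Emit:
servo_tool(deltas=[[0, 0, -1, 0, 0], [0, 0, -1, 0, 0], [0, 0, 0, 0, 0]])

```text
time_s: 17.9
tool_pos: [0.53, -0.1082, 0.1691]
ee_rot: [0.692, 0.722, 0.0, 0.0]
wrist_force: [0.8, 0.0, 2.8]
grip_width: -0.0001
```

Emit:
servo_tool(deltas=[[0, 0, -1, 0, 0], [0, 0, -1, 0, 0], [0, 0, 0, 0, 0]])

```text
time_s: 18.2
tool_pos: [0.5301, -0.1082, 0.1673]
ee_rot: [0.692, 0.722, 0.0, 0.0]
wrist_force: [0.2, -0.4, 4.4]
grip_width: -0.0002
```

Emit:
servo_tool(deltas=[[0, 0, -1, 0, 0], [0, 0, -1, 0, 0], [0, 0, -1, 0, 0], [0, 0, -0.5, 0, 0], [0, 0, 0, 0, 0]])

```text
time_s: 18.7
tool_pos: [0.5301, -0.1082, 0.1644]
ee_rot: [0.692, 0.722, 0.0, 0.0]
wrist_force: [-1.7, -0.0, 7.3]
grip_width: 0.0002
```

Emit:
servo_tool(deltas=[[0, 0, 0, 0, 0], [0, 0, 0, 0, 0]])

```text
time_s: 18.9
tool_pos: [0.5301, -0.1082, 0.1645]
ee_rot: [0.692, 0.722, 0.0, 0.0]
wrist_force: [-1.3, 0.5, 6.3]
grip_width: 0.0002
```

Emit:
servo_tool(deltas=[[0, 0, 0, 0, 0]])

```text
time_s: 19.0
tool_pos: [0.5301, -0.1082, 0.1644]
ee_rot: [0.692, 0.722, 0.0, 0.0]
wrist_force: [-1.5, 0.2, 7.1]
grip_width: -0.0001
```

```bash
python3 - <<'E'
from h import *
for i in range(4):
    im,d,p,s=grab('wrist'); w=world(d,p,s); rodfit(w); print(s['tool_pos'][2],s['wrist_force'][2])
E
```

```text
ymax 0.0267 small end 527.4 8.2 r 28.8 topz 0.0997 | shank n 4896 tilt 0.0047 z@edge 0.0983 yaw -0.0375
0.16443274744157826 7.078495859369876
ymax 0.0267 small end 527.4 8.3 r 28.9 topz 0.0997 | shank n 4878 tilt 0.0049 z@edge 0.0983 yaw -0.0375
0.16445309525468665 7.055112294236725
ymax 0.0267 small end 527.5 8.2 r 28.8 topz 0.0997 | shank n 4882 tilt 0.0038 z@edge 0.0983 yaw -0.0369
0.16446658401373246 7.071833945914785
ymax 0.0267 small end 527.6 8.3 r 28.9 topz 0.0997 | shank n 4888 tilt 0.0042 z@edge 0.0983 yaw -0.0365
0.16445014596378363 7.814545490860657
```

Emit:
servo_tool(deltas=[[0, 0, -0.6, 0, 0], [0, 0, 0, 0, 0], [0, 0, 0, 0, 0]])

```text
time_s: 19.5
tool_pos: [0.5301, -0.1083, 0.164]
ee_rot: [0.692, 0.722, 0.0, 0.001]
wrist_force: [-2.6, 0.4, 8.0]
grip_width: -0.0
```

Emit:
servo_tool(deltas=[[0, 0, 2, 0, 0], [0, 0, 2, 0, 0], [0, 0, 3, 0, 0], [0, 0, 4, 0, 0], [0, 0, 6, 0, 0]])

```text
time_s: 20.0
tool_pos: [0.5298, -0.1082, 0.1794]
ee_rot: [0.692, 0.722, -0.0, -0.001]
wrist_force: [-0.0, 1.0, -0.4]
grip_width: -0.0002
```

Emit:
servo_tool(deltas=[[0, 0, 10, 0, 0], [0, 0, 20, 0, 0], [0, 0, 20, 0, 0], [0, 0, 20, 0, 0], [0, 0, 0, 0, 0]])

```text
time_s: 20.5
tool_pos: [0.5308, -0.1084, 0.2536]
ee_rot: [0.692, 0.722, 0.001, 0.002]
wrist_force: [0.2, -0.2, -0.9]
grip_width: 0.0
```

Emit:
servo_tool(deltas=[[0, 0, 0, 0, 0], [0, 0, 0, 0, 0], [0, 0, 0, 0, 0], [0, 0, 0, 0, 0], [0, 0, 0, 0, 0]])

```text
time_s: 21.0
tool_pos: [0.5298, -0.1082, 0.2493]
ee_rot: [0.692, 0.722, -0.0, -0.0]
wrist_force: [-0.0, 0.3, -0.1]
grip_width: 0.0
```

```bash
python3 - <<'E'
from h import *
for i in range(5):
    im,d,p,s=grab('wrist','w7.png'); w=world(d,p,s); rodfit(w)
cap(w); print(s['time_s'],s['tool_pos'])
im,d,p,s=grab('scene'); c=cv2.resize(im[215:345,230:380],None,fx=4,fy=4,interpolation=cv2.INTER_CUBIC); cv2.imwrite('pics/s7.png',c[:,:,::-1])
E
```

```text
ymax 0.0505 small end 526.7 28.0 r 25.0 topz 0.1025 | shank n 3685 tilt 0.0054 z@edge 0.0983 yaw -0.0426
ymax 0.0505 small end 526.8 28.5 r 24.8 topz 0.1024 | shank n 3675 tilt 0.0046 z@edge 0.0983 yaw -0.0413
ymax 0.0505 small end 526.6 28.1 r 24.8 topz 0.1025 | shank n 3681 tilt 0.0036 z@edge 0.0984 yaw -0.0395
ymax 0.0505 small end 527.3 28.6 r 25.0 topz 0.1025 | shank n 3673 tilt 0.0046 z@edge 0.0983 yaw -0.0379
ymax 0.0506 small end 527.2 28.5 r 24.9 topz 0.1025 | shank n 3670 tilt 0.0058 z@edge 0.0983 yaw -0.0374
cap 531.0 -107.5 r 14.0 z 0.1800 n 1451 [ 0.5176 -0.1211] [ 0.5448 -0.0935]
21.2 [ 0.52997106 -0.10822187  0.24984908]
```

View pics/s7.png

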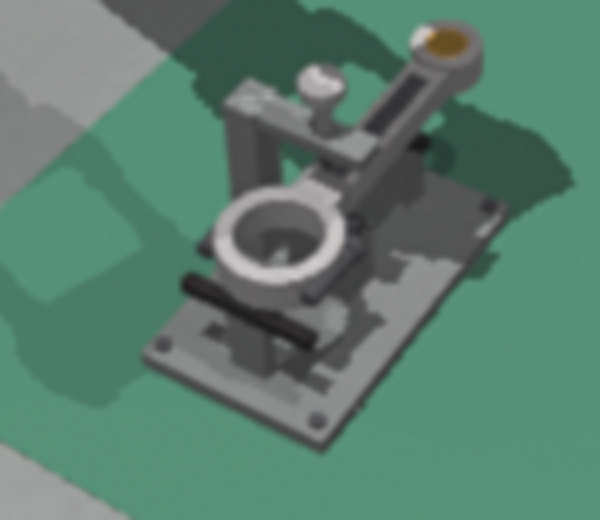

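The scene crop shows the rod level on the edge, with the big end at (280,235) clear above the black stop bar at (250,310). The pin cap at (322,85) is back up. Tilt readings are steady, so I'm handing in.

```bash
python3 -c "
from rig import *
job_done()"
```

```text
the job is handed in; nothing more can be done
```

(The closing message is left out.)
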